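# Put the toy spatula away in the clear slot of the rack

### The arm

A 6-joint arm with a two-finger parallel gripper is mounted at the origin on the work surface. World frame = base frame: x ahead of the robot, y to its left, z up, the work surface at z = 0. Lengths are in m, angles in rad, forces in N, time in s.
With the tool pointing down it reaches from about 0.425 to 0.95 m from the base axis. Payload 3.5 kg.
Tool frame: the origin (TCP) lies midway between the tips of the shut fingers; the grasp point (between the pads) lies 19 mm behind it; z points along the fingers, y is the line along which they close (so a half turn about z gives the same grasp; the last joint's range is limited). The gripper opens to 85 mm and grips with 20 to 120 N. Pads are 22 mm wide; open, the fingers measure 114 mm over their backs; the gripper's body (76 mm by 85 mm) begins 54 mm behind the grasp point. The pads swing forward as they close: fully open they stand 13 mm farther back than shut.
Start: joints at [-1.262, 0.286, 1.577, -0, 1.279, -0.15], TCP at [0.299, -0.605, 0.231] pointing down, gripper open.
Joint ranges: [-2.77, 2.77], [-0.9, 2.22], [0.21, 2.48], [-1.53, 4.67], [0.24, 2.81], [-2.84, 2.84]. Speed limits (rad/s): [2.79, 2.79, 3.14, 3.14, 3.14, 3.14].

### API

Orientations are given as a unit quaternion [x, y, z, w].
In Python, from plant import get_state, read_camera, ctrl gives the robot as it stands.
- The arm moves only by the shell command python3 -m crank 'ROWS' [FORCE]. ROWS is JSON, a list of rows, each a list of 3 entries, a list of its own where there are three numbers: the shift along the tool's x, y, z in mm, then the turn about the tool's z in degrees, then the closure in counts, from 0 (fully open) to 255 (shut). In form: [[[tx, ty, tz], yaw, claw], ...]. A call has 1 to 10 rows; each row is the pose to reach, as a shift and turn from the pose commanded when the call began, along the tool's axes at that moment; what a row does not reach only later rows make up. A row lasts 1/10 s, in which the tool goes at most 50 mm and 8.59 degrees, less where a joint would pass 70% of its speed; a pose out of reach is approached as far as the arm can. A call with a gripper value outside its range is refused whole. The fingers move at their own pace and stop on an object; FORCE is the grip in N (left out, the last holds). Time passes only in rows, so rows that repeat a pose let the fingers close. It gives the time, the measured TCP pose, the force, the opening and the grip force at its end, in the units of the state.
- get_state(): the state, without advancing time (a new reading comes with each control period).
- read_camera(name): name is "scene" or "side" or "wrist"; returns a dict with "frame" (480x640x3 uint8, blue, green, red), "range_z" (480x640 float32, m along the optical axis (not along the pixel's ray), 0 where there is no reading), "vfov" (degrees; the focal length in pixels is half the picture's height over the tangent of half this angle, whatever the lens; pixels are square), "cx", "cy" (the principal point, pixels), "k1" (the pictures are not rectified: a ray, as slopes to the right and down, at radius r is drawn at 1 + k1 r^2 times it, then the intrinsics apply), "origin" and "orientation" of the camera in the world. Camera axes: x right, y down, z forward; pixel columns grow to the right and rows downward; lengths in m; the calibration is good to about 2 mm. A picture is of the moment at which its call begins.
- ctrl.sign_off(): hands the job in; it is judged then, once.
The state is a dict: "time": time; "qpos": joint angles; "dq": joint speeds; "joint_efforts": joint torques, N m; "eef_pos": TCP position; "tcp_rot": TCP orientation; "contact_force": force on the tool from outside, world axes, zero at the start; "wrist_torque": the same for the moment, N m; "opening": opening from 0.0 (shut) to 1.0 (fully open); "finger_force": force on a finger pad.
Only numpy, scipy, OpenCV 4.12 (cv2) and the standard library are available. Lean on these libraries where they do the work, as an engineer would, in place of code of your own. Each camera call takes 0.05 s, during which the arm holds its last target. There are 200 camera calls.

### The job

Put the red toy spatula away: slide its blade, tip first, into a slot of the tilted rack until it is fully home, and let go of it. One slot already holds the blue comb, which stays there, and a bead, hard to see, is stuck deep inside one of the other two: if the blade stops part-way, take it out and use the other slot. Leave the other toys where they are.

Things in the scene. Friction and masses are not known exactly. Their poses are not given: they have to be found in the camera images.
- spatula: red toy spatula, 205 mm, about 70 g, starts lying flat. Origin: mid-length, on its underside; x from handle to blade, z up through its thickness. Stiff flat blade 36 mm wide, 5 mm thick, x = +17.5 to +102.5 mm, its underside level with the handle's. Straight handle 22 mm wide, 18 mm thick, x = -102.5 to +7.5 mm; 16 mm wide, 10 mm thick neck between.
- spatula_tip (a point): middle of the blade's leading edge, half-way through its thickness (in the spatula's frame x = +102.5, z = +2.5 mm)
- spatula_grip (a point): point in the middle of the handle's cross-section near the centre of mass (in the spatula's frame x = -20, z = +9 mm)
- rack: tilted wooden rack with yellow slot walls and a yellow stripe on top along the middle of each slot, fixed: 208 mm wide (y), 140 mm deep (x), 98 mm tall. Origin: underside centre, z up. Three flat slots side by side along y, open towards -x and up, running to +x and down at 40 degrees. One holds a blue comb, one hides a stuck 16 mm bead that stops a blade about 52 mm in, one is clear; which is which changes.
- comb_end (a point): blue plastic toy comb, 34 mm wide, standing home in one of the rack's slots: the end of its 22 mm wide, 8 mm thick handle, which sticks out 47 mm from the mouth along the slot
- turtle: green plastic toy turtle, 120 mm long, 85 mm wide, 50 mm tall, loose; origin under its centre, z up
- bead_box: round clear plastic bead box with white twist cap, 68 mm across, 76 mm tall, loose; origin under its centre, z up
- xylophone: wooden xylophone with coloured bars, 300 mm long (its x), 120 mm wide, 32 mm tall, loose; origin under its centre, z up
- night_light: push-button night light, fixed: white round foot 90 mm across with a warm dome 82 mm tall, and at its -x a 50 mm square switch block with an orange button, its centre 58 mm from the origin, about 40 mm tall; origin under the dome's centre
- mouth0 (a point): centre of the mouth of the rack's left (+y of the rack) slot, 44 mm wide (rack's y), 10 mm high, 80 mm deep, its board 8 mm thick above and below (in the rack's frame x = -35, y = 64, z = 88 mm)
- floor0 (a point): centre of the closed far end of the left (+y of the rack) slot, 80 mm down the slot from its mouth (in the rack's frame x = +26.3, y = 64, z = 36.6 mm); the tip lies here when the blade is fully home
- mouth1 (a point): centre of the mouth of the rack's middle slot, 44 mm wide (rack's y), 10 mm high, 80 mm deep, its board 8 mm thick above and below (in the rack's frame x = -35, y = 0, z = 88 mm)
- floor1 (a point): centre of the closed far end of the middle slot, 80 mm down the slot from its mouth (in the rack's frame x = +26.3, y = 0, z = 36.6 mm); the tip lies here when the blade is fully home
- mouth2 (a point): centre of the mouth of the rack's right (-y of the rack) slot, 44 mm wide (rack's y), 10 mm high, 80 mm deep, its board 8 mm thick above and below (in the rack's frame x = -35, y = -64, z = 88 mm)
- floor2 (a point): centre of the closed far end of the right (-y of the rack) slot, 80 mm down the slot from its mouth (in the rack's frame x = +26.3, y = -64, z = 36.6 mm); the tip lies here when the blade is fully home

How it is judged:
By the outcome, as a careful person would: the job done as asked, in the order asked, and still so for the second after the job is handed in, with the robot touching nothing.
It also fails if it takes over 51 s, if anything falls off the work surface, if the arm or the gripper's body presses on something with over 40 N, if the wrist force passes 120 N, or if a joint passes its speed limit or range.

## Working session

There is one attempt and no reset: what is moved stays moved. The work goes in short steps, Python scripts to look and compute and a shell command to move; the robot and the scene stay as the last step left them, time stands still between calls to the robot, and variables do not carry over. Pictures are saved under pics/ and viewed, at most 10 in all, crops included, and the job is handed in when it is done.

```bash
mkdir -p pics; ls; cat > h.py <<'E'
import numpy as np, cv2
from plant import get_state, read_camera, ctrl
from scipy.spatial.transform import Rotation as R
def K(c):
    f=240/np.tan(np.radians(c["vfov"])/2); return np.array([[f,0,c["cx"]],[0,f,c["cy"]],[0,0,1.]])
def cloud(c):
    v,u=np.mgrid[0:480,0:640]; k=K(c)
    p=np.stack([u,v],-1).reshape(-1,1,2).astype(float)
    n=cv2.undistortPoints(p,k,np.array([c["k1"],0,0,0,0.])).reshape(480,640,2)
    rays=np.dstack([n,np.ones((480,640))])
    M=R.from_quat(c["orientation"]).as_matrix()
    return (rays*c["range_z"][...,None])@M.T+c["origin"], rays@M.T
def project(c,P):
    M=R.from_quat(c["orientation"]).as_matrix(); q=(np.atleast_2d(P)-c["origin"])@M
    return cv2.projectPoints(q,np.zeros(3),np.zeros(3),K(c),np.array([c["k1"],0,0,0,0.]))[0][:,0]
E
python3 - <<'E'
from h import *
import pickle
for n in("scene","side"):
    c=read_camera(n); pickle.dump(c,open(n+".pkl","wb")); cv2.imwrite(f"pics/{n}.png",c["frame"]); print(n,c["vfov"],c["k1"],np.round(c["origin"],3),(c["range_z"]>0).mean())
print(get_state())
E
```

```text
pics
scene 52.04844462707655 -0.08438281942776159 [1.067 0.468 1.078] 0.9961197916666666
side 51.708013233357036 0.02676541406651101 [0.306 0.575 0.842] 0.9958951822916666
{'time': 0.1, 'qpos': array([-1.26200228e+00,  2.87115247e-01,  1.57801018e+00,  2.29829490e-05,
        1.27858657e+00, -1.49988777e-01]), 'dq': array([ 0.00245386, -0.0006515 , -0.00467658, -0.00032945,  0.00174501,
        0.00156218]), 'joint_efforts': array([ 1.93234082e-03, -4.07290113e+01, -2.93700331e+01, -1.35316618e-04,
        3.36457037e-03,  5.20750536e-07]), 'eef_pos': array([ 0.29878844, -0.60462149,  0.2300711 ]), 'tcp_rot': array([ 9.73805168e-01,  2.27381557e-01, -7.30859565e-05, -1.05720290e-03]), 'contact_force': array([ 0.09766912, -0.51627215, -0.11398086]), 'wrist_torque': array([-0.02021649,  0.00160054,  0.0131051 ]), 'finger_force': 0.0, 'opening': 1.0008935242657313}
```

View pics/scene.png

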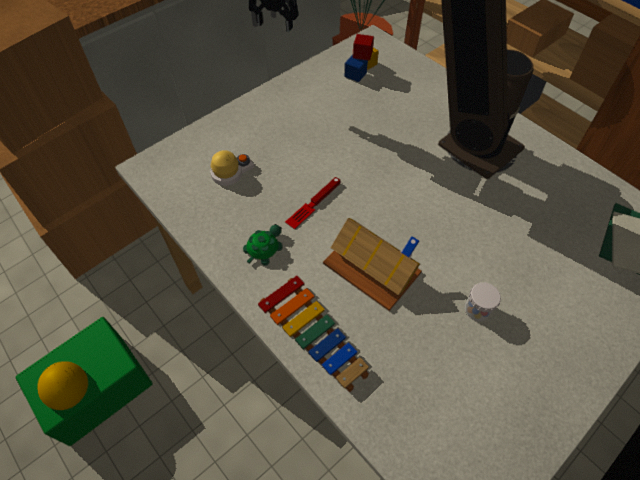

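View pics/side.png

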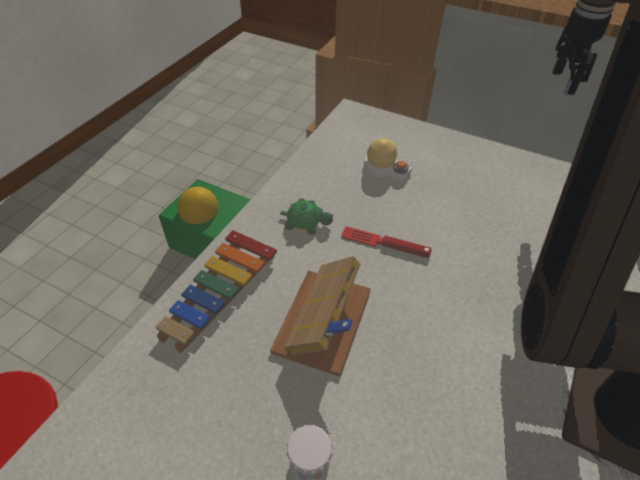

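The scene view shows the red spatula lying flat from (287,222) to (340,181), blade towards the turtle at (263,245). The rack is at about (325–420, 218–305), with the blue comb at (410,245) in the slot nearest +y, so slot 0. Next I'll measure poses.

```bash
python3 - <<'E'
from h import *
import pickle
for n,sb,rb in(("scene",(280,170,350,232),(315,210,430,312)),("side",(335,220,440,265),(265,250,375,378))):
    c=pickle.load(open(n+".pkl","rb")); P,_=cloud(c); hsv=cv2.cvtColor(c["frame"],cv2.COLOR_BGR2HSV)
    red=((hsv[...,0]<8)|(hsv[...,0]>172))&(hsv[...,1]>150)&(hsv[...,2]>50)
    m=np.zeros((480,640),bool); m[sb[1]:sb[3],sb[0]:sb[2]]=1
    p=P[m&red]; p=p[np.abs(p[:,2])<.04]
    (cx,cy),wh,a=cv2.minAreaRect((p[:,:2]*1000).astype(np.float32)); 
    mu=p[:,:2].mean(0); d=np.linalg.svd(p[:,:2]-mu)[2][0] if len(p)<5000 else None
    s=(p[:,:2]-mu)@d; z=p[:,2]
    if z[s>0].mean()>z[s<0].mean(): d=-d; s=-s
    print(n,len(p),"rect",cx,cy,wh,a,"axis",d,np.degrees(np.arctan2(d[1],d[0])),"ends",mu+d*s.max(),mu+d*s.min(),"z",np.percentile(z,[5,95]))
    m[:]=0; m[rb[1]:rb[3],rb[0]:rb[2]]=1
    q=P[m]; 
    base=(hsv[...,0]<16)&(hsv[...,1]>130)
    q2=P[m&(P[...,2]>.005)&(P[...,2]<.3)]; 
    print(" rack z",np.percentile(q2[:,2],[1,50,99]))
    b=(q2[:,:2]*1000).astype(np.float32); print(" allrect",cv2.minAreaRect(b))
    top=P[m&(P[...,2]>.04)&(hsv[...,0]<40)]; 
    r=cv2.minAreaRect((top[:,:2]*1000).astype(np.float32)); print(" toprect",r)
    blue=m&(hsv[...,0]>100)&(hsv[...,0]<130)&(hsv[...,1]>120)&(hsv[...,2]>60); print(" comb",np.median(P[blue],0),blue.sum())
    # top-face plane fit
    t=P[m&(P[...,2]>.03)&(hsv[...,0]<40)&(hsv[...,0]>8)]
    for _ in range(8):
        mu=t.mean(0); nn=np.linalg.svd(t-mu,full_matrices=False)[2][2]; e=np.abs((t-mu)@nn); t=t[e<max(.003,np.median(e)*2)]
    nn*=np.sign(nn[2]); print(" plane n",nn,"tilt",np.degrees(np.arccos(nn[2])),"az",np.degrees(np.arctan2(nn[1],nn[0])),mu,len(t))
    big=cv2.resize(c["frame"][rb[1]-50:rb[3]+15,rb[0]-50:rb[2]+30],None,fx=3,fy=3,interpolation=cv2.INTER_CUBIC); cv2.imwrite(f"pics/{n}_c.png",big); print(big.shape)
E
```

```text
scene 583 rect 527.44775390625 -173.7029571533203 (204.2758026123047, 40.32726287841797) 8.785974502563477 axis [0.99101153 0.13377648] 7.687875823299826 ends [ 0.6280978  -0.15757129] [ 0.42621465 -0.18482346] z [0.00147223 0.02049884]
 rack z [0.0055689  0.05684405 0.11308593]
 allrect ((537.5807495117188, 68.88963317871094), (316.39794921875, 295.2456970214844), 47.29296875)
 toprect ((741.41650390625, 277.27679443359375), (724.9500732421875, 209.09666442871094), 46.374290466308594)
 comb [0.49682754 0.13716858 0.10417249] 149
 plane n [-0.87976724 -0.08076801  0.46849347] tilt 62.06345124890511 az -174.75460086869938 [0.56832453 0.09350095 0.08735774] 2721
(501, 585, 3)
side 208 rect 532.3021240234375 -167.54039001464844 (181.5003204345703, 30.76349449157715) 7.266957759857178 axis [0.98579908 0.1679291 ] 9.667434432413973 ends [ 0.62150538 -0.15336463] [ 0.44302938 -0.18376769] z [0.00284686 0.01868939]
 rack z [0.00764531 0.04997592 0.11352662]
 allrect ((571.0383911132812, 59.172821044921875), (213.23675537109375, 302.3643493652344), 34.81844711303711)
 toprect ((477.4097900390625, 288.0626220703125), (121.39130401611328, 658.0252075195312), 20.333566665649414)
 comb [0.4970872  0.13865203 0.10360017] 122
 plane n [0.62932465 0.09441987 0.77138536] tilt 39.52154350762479 az 8.532650410944754 [0.55705314 0.09286435 0.07250164] 2426
(579, 570, 3)
```

```bash
python3 - <<'E'
from h import *
import pickle
for n,rb in(("scene",(315,210,430,312)),("side",(265,250,375,378))):
    c=pickle.load(open(n+".pkl","rb")); P,_=cloud(c); hsv=cv2.cvtColor(c["frame"],cv2.COLOR_BGR2HSV)
    m=np.zeros((480,640),bool); m[rb[1]:rb[3],rb[0]:rb[2]]=1
    t=P[m&(P[...,2]>.02)&(P[...,2]<.15)&(hsv[...,0]<40)]
    nn0=np.array([.6357,.095,.766]); e=(t-[.557,.0929,.0725])@nn0; t=t[np.abs(e)<.006]
    for _ in range(6):
        mu=t.mean(0); nn=np.linalg.svd(t-mu,full_matrices=False)[2][2]; nn*=np.sign(nn[2]); e=np.abs((t-mu)@nn); t=t[e<.004]
    yaw=np.arctan2(nn[1],nn[0]); print(n,"yaw",np.degrees(yaw),"tilt",np.degrees(np.arccos(nn[2])),len(t))
    # in-plane rectangle
    u=np.array([-nn[1],nn[0],0]); u/=np.linalg.norm(u); v=np.cross(u,nn)  # v along slope
    q=np.stack([(t-mu)@u,(t-mu)@v],1); r=cv2.minAreaRect((q*1000).astype(np.float32)); print(r)
    a=[np.percentile(q[:,i],[.5,99.5]) for i in(0,1)]; print(np.round(a,4), "v",v)
    up=v if v[2]>0 else -v; k=(q[:,1]*np.sign(v[2])); top=mu+u*np.mean(a[0])+up*np.percentile(k,99.5); print("top edge centre",top)
    # origin: top edge at rack x=-26.6,z=98
    y=np.radians(9); o=top[:2]+.0266*np.array([np.cos(y),np.sin(y)]); print("origin est",o)
    br=m&(hsv[...,1]>140)&(hsv[...,0]<14)&(P[...,2]<.03)&(P[...,2]>.003)
    print("base",cv2.minAreaRect((P[br][:,:2]*1000).astype(np.float32)),br.sum())
E
python3 -m crank '[[[0,0,0],0,0]]'
python3 - <<'E'
from h import *
s=get_state(); print(R.from_quat(s["tcp_rot"]).as_matrix().round(3))
E
```

```text
scene yaw 8.017835316778921 tilt 39.90583769998295 2774
((-3.863525390625, 0.7966499328613281), (208.5177459716797, 89.10527801513672), 0.2833728492259979)
[[-0.1068  0.0992]
 [-0.0432  0.0445]] v [ 0.75960116  0.10699611 -0.64152779]
top edge centre [0.5281917  0.07705575 0.09785842]
origin est [0.55446421 0.08121691]
base ((558.0165405273438, 81.6036376953125), (139.0310821533203, 206.36105346679688), 8.349681854248047) 1402
side yaw 8.480823156898207 tilt 39.595850808669304 2754
((-8.922431945800781, 3.5555572509765625), (210.26126098632812, 91.9095230102539), 0.22313722968101501)
[[-0.1112  0.0947]
 [-0.0412  0.0476]] v [ 0.76213355  0.11364085 -0.63736819]
top edge centre [0.52724965 0.0784286  0.09862459]
origin est [0.55352216 0.08258976]
base ((729.89599609375, 0.724329948425293), (3.9195187091827393, 19.289535522460938), 9.393817901611328) 5
time: 0.2
eef_pos: [0.2988, -0.6048, 0.2304]
tcp_rot: [0.974, 0.227, -0.0, -0.001]
contact_force: [-0.1, -0.3, 0.6]
opening: 1.001
finger_force: 0.0
[[ 0.897  0.443 -0.   ]
 [ 0.443 -0.897  0.001]
 [ 0.    -0.001 -1.   ]]
```

View pics/side_c.png

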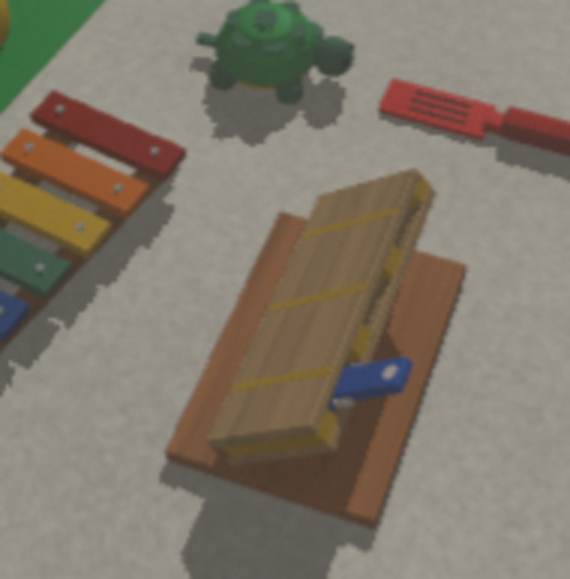

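```bash
python3 -m crank '[[[378,-292,60],17.8,0],[[378,-292,60],17.8,0],[[378,-292,60],17.8,0],[[378,-292,60],17.8,0],[[378,-292,60],17.8,0],[[378,-292,60],17.8,0],[[378,-292,60],17.8,0],[[378,-292,60],17.8,0],[[378,-292,60],17.8,0],[[378,-292,60],17.8,0]]'
python3 -m crank '[[[0,0,0],0,0],[[0,0,0],0,0]]'
python3 - <<'E'
from h import *
import pickle
c=read_camera("wrist"); pickle.dump(c,open("w1.pkl","wb")); cv2.imwrite("pics/w1.png",c["frame"])
P,_=cloud(c); hsv=cv2.cvtColor(c["frame"],cv2.COLOR_BGR2HSV)
red=((hsv[...,0]<8)|(hsv[...,0]>172))&(hsv[...,1]>150)&(hsv[...,2]>50)&(P[...,2]<.04)&(P[...,1]<-.1)
n,l,st,_=cv2.connectedComponentsWithStats(red.astype(np.uint8)); i=1+np.argmax(st[1:,4]); print(st[1:][st[1:,4]>200])
p=P[red]; h=p[(p[:,2]>.012)]
for q in(p,h): print(cv2.minAreaRect((q[:,:2]*1000).astype(np.float32)),len(q))
c=pickle.load(open("scene.pkl","rb")); P,_=cloud(c)
m=(P[...,2]>.012)&(P[...,2]<.06); m[:, :250]=0; m[:270]=0; m[:,380:]=0;m[400:]=0
q=P[m&(P[...,0]>.62)&(P[...,0]<1)]; print("xyl",cv2.minAreaRect((q[:,:2]*1000).astype(np.float32)))
E
```

```text
time: 1.2
eef_pos: [0.509, -0.1728, 0.1707]
tcp_rot: [0.997, 0.075, -0.0, -0.001]
contact_force: [-0.2, -0.4, -0.2]
opening: 1.002
finger_force: 0.0
time: 1.4
eef_pos: [0.5086, -0.1754, 0.1711]
tcp_rot: [0.997, 0.075, -0.0, 0.0]
contact_force: [0.0, 0.2, 0.6]
opening: 1.0
finger_force: 0.0
[[ 302   52   51  268 8649]]
((526.1297607421875, -171.96743774414062), (202.56808471679688, 35.90861511230469), 7.569827556610107) 8649
((485.3358154296875, -178.2476806640625), (119.93811798095703, 20.416545867919922), 7.945605754852295) 3165
xyl ((723.5933837890625, 118.74369812011719), (215.31910705566406, 302.71844482421875), 4.164971828460693)
```

View pics/w1.png

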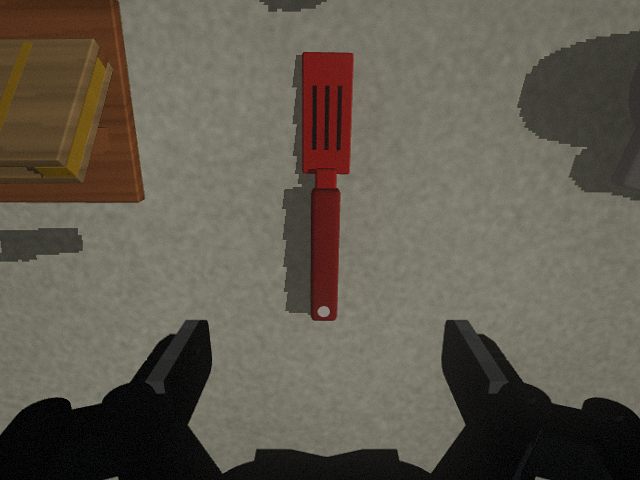

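```bash
python3 -m crank '[[[2,-1,168],0.7,60],[[2,-1,168],0.7,60],[[2,-1,168],0.7,60],[[2,-1,168],0.7,60],[[2,-1,168],0.7,60],[[2,-1,168],0.7,255],[[2,-1,168],0.7,255],[[2,-1,168],0.7,255],[[2,-1,168],0.7,255],[[2,-1,168],0.7,255]]' 25
python3 -m crank '[[[0,0,0],0,255],[[0,0,0],0,255],[[0,0,-40],0,255],[[0,0,-80],0,255],[[0,0,-120],0,255],[[0,0,-150],0,255],[[0,0,-150],0,255]]'
python3 - <<'E'
from h import *
c=read_camera("side"); cv2.imwrite("pics/s2.png",cv2.resize(c["frame"][100:300,280:500],None,fx=2,fy=2))
s=get_state(); print(s["finger_force"],s["opening"])
E
```

```text
time: 2.45
eef_pos: [0.512, -0.1759, 0.0057]
tcp_rot: [0.998, 0.068, 0.002, 0.001]
contact_force: [-1.5, -0.4, 6.8]
opening: 0.251
finger_force: 25.9
time: 3.15
eef_pos: [0.5134, -0.1761, 0.1594]
tcp_rot: [0.998, 0.068, 0.005, 0.003]
contact_force: [0.5, 0.1, 0.2]
opening: 0.246
finger_force: 25.1
25.04608243703842 0.24705236074077408
```

View pics/s2.png

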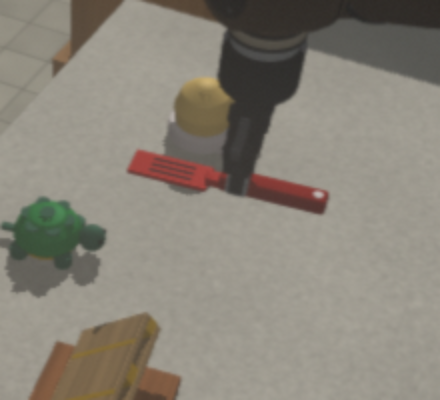

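```bash
python3 -m crank '[[[84,-218,0],-0.5,255],[[84,-218,0],-0.5,255],[[84,-218,0],-0.5,255],[[84,-218,0],-0.5,255],[[84,-218,0],-0.5,255],[[84,-218,20],-0.5,255],[[84,-218,40],-0.5,255],[[84,-218,50],-0.5,255],[[84,-218,55],-0.5,255],[[84,-218,60],-0.5,255]]' 20
python3 -m crank '[[[0,0,4],0,255],[[0,0,8],0,255],[[0,0,12],0,255],[[0,0,15],0,255],[[0,0,18],0,255],[[0,0,18],0,255]]' 20
python3 - <<'E'
from h import *
c=read_camera("side"); cv2.imwrite("pics/s3.png",cv2.resize(c["frame"][180:400,200:440],None,fx=2.5,fy=2.5))
E
```

```text
time: 4.2
eef_pos: [0.5647, 0.0533, 0.0941]
tcp_rot: [0.997, 0.071, 0.0, -0.001]
contact_force: [0.2, 4.0, 6.0]
opening: 0.247
finger_force: 27.2
time: 4.8
eef_pos: [0.5666, 0.0526, 0.0774]
tcp_rot: [0.997, 0.072, 0.003, -0.0]
contact_force: [1.6, 2.8, 5.0]
opening: 0.248
finger_force: 30.0
```

View pics/s3.png

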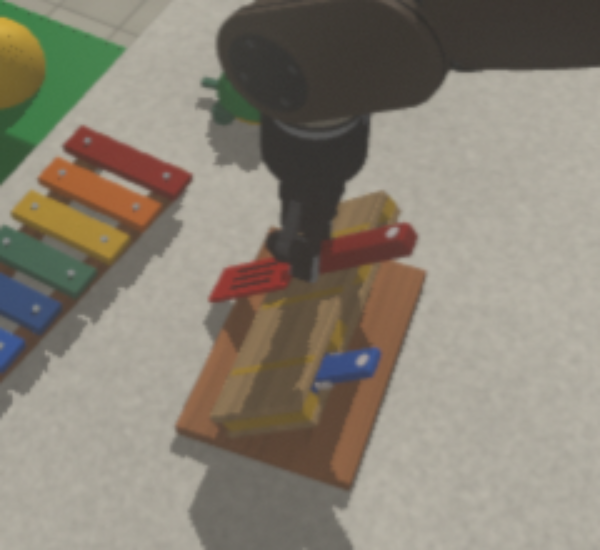

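The view shows the spatula pivoted tip-down over the rack (tip at (212,298), handle end at (412,238)). I'll lift it, back off towards slot 2 and measure its tilt.

```bash
python3 -m crank '[[[0,0,-50],0,255],[[0,0,-100],0,255],[[-45,11,-120],0,255],[[-90,22,-120],0,255],[[-130,33,-120],0,255],[[-135,33,-120],0,255],[[-135,33,-120],0,255],[[-135,33,-120],0,255]]' 40
cat > meas.py <<'E'
from h import *
import sys
def meas(names=("scene","side")):
    A=[]
    for n in names:
        c=read_camera(n); P,_=cloud(c); hsv=cv2.cvtColor(c["frame"],cv2.COLOR_BGR2HSV)
        s=get_state()
        red=((hsv[...,0]<8)|(hsv[...,0]>172))&(hsv[...,1]>150)&(hsv[...,2]>50)&(np.linalg.norm(P-s["eef_pos"],axis=-1)<.17)
        red=cv2.erode(red.astype(np.uint8),np.ones((2,2)))>0
        p=P[red]; A.append((p,c["frame"]))
        g=s["eef_pos"]; d=np.linalg.svd(p-p.mean(0),full_matrices=False)[2][0]; d*=np.sign(d[0])
        k=(p-p.mean(0))@d; b=p[k>k.max()-.075]
        for _ in range(5):
            m=b.mean(0); v=np.linalg.svd(b-m,full_matrices=False)[2]; e=np.abs((b-m)@v[2]); b=b[e<.0035]
        nn=v[2]*np.sign(v[2][2]); bd=v[0]*np.sign(v[0][0])
        print(n,len(p),len(b),"axis tilt",np.degrees(np.arcsin(-d[2])).round(1),"yaw",np.degrees(np.arctan2(d[1],d[0])).round(1),
         "| blade axis tilt",np.degrees(np.arcsin(-bd[2])).round(1),"n tilt",np.degrees(np.arccos(nn[2])).round(1),"az",np.degrees(np.arctan2(nn[1],nn[0])).round(1),
         "tip pt",(m+bd*np.percentile((b-m)@bd,99)).round(4))
    print("tcp",s["eef_pos"].round(4),s["tcp_rot"].round(3),s["contact_force"].round(1)); return A
if __name__=="__main__": meas()
E
python3 meas.py
```

```text
time: 5.65
eef_pos: [0.4359, 0.0004, 0.1955]
tcp_rot: [0.997, 0.072, 0.0, 0.0]
contact_force: [0.5, -0.2, -1.2]
opening: 0.247
finger_force: 42.5
scene 434 290 axis tilt 44.4 yaw 9.0 | blade axis tilt 38.7 n tilt 38.7 az 6.7 tip pt [0.5161 0.0131 0.1308]
side 107 86 axis tilt 40.7 yaw 9.4 | blade axis tilt 38.3 n tilt 38.3 az 8.3 tip pt [0.5137 0.0177 0.1332]
tcp [0.4362 0.0006 0.1955] [ 0.997  0.072  0.    -0.   ] [-0.2 -0.7 -1.7]
```

```bash
python3 -m crank '[[[1.5,1,10],0,255],[[1.5,1,20],0,255],[[1.5,1,28.5],0,255],[[1.5,1,28.5],0,255],[[1.5,1,28.5],0,255]]' 40
python3 - <<'E'
from meas import *
A=meas()
a=cv2.resize(A[0][1][180:300,300:430],(520,480),interpolation=cv2.INTER_CUBIC)
w=read_camera("wrist"); P,_=cloud(w)
cv2.imwrite("pics/m4.png",a)
E
```

```text
time: 6.25
eef_pos: [0.4366, -0.0001, 0.1662]
tcp_rot: [0.997, 0.072, -0.001, -0.0]
contact_force: [0.1, 0.4, -1.1]
opening: 0.248
finger_force: 42.4
scene 430 292 axis tilt 44.2 yaw 9.3 | blade axis tilt 38.7 n tilt 38.7 az 8.3 tip pt [0.5164 0.0129 0.1012]
side 117 94 axis tilt 41.0 yaw 10.1 | blade axis tilt 37.9 n tilt 37.9 az 6.7 tip pt [0.5125 0.0171 0.1062]
tcp [ 4.371e-01 -2.000e-04  1.671e-01] [0.997 0.072 0.    0.   ] [-0.9 -0.7 -1.3]
```

View pics/m4.png

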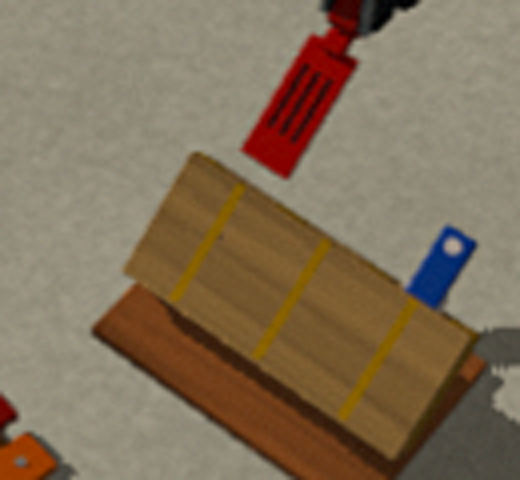

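The blade at (267,163) lines up with the right slot's stripe at (242,187), in the same way the comb does with its own stripe. Sliding it in along the slot.

```bash
python3 -m crank '[[[4,1,3],0,255],[[8,1,6.5],0,255],[[12,1,10],0,255],[[15.5,1,13],0,255],[[19,1,16],0,255],[[23,1,19],0,255],[[23,1,19],0,255]]' 40; python3 meas.py
```

```text
time: 7.1
eef_pos: [0.4599, 0.0022, 0.1473]
tcp_rot: [0.997, 0.072, -0.0, -0.0]
contact_force: [0.1, -0.4, -0.2]
opening: 0.248
finger_force: 42.4
scene 376 263 axis tilt 45.5 yaw 9.5 | blade axis tilt 40.5 n tilt 40.5 az 8.7 tip pt [0.5285 0.0143 0.0904]
side 69 65 axis tilt 41.6 yaw 13.6 | blade axis tilt 41.0 n tilt 41.0 az 14.6 tip pt [0.527  0.023  0.0912]
tcp [0.4598 0.0022 0.1477] [ 0.997  0.072 -0.    -0.   ] [-1.1 -0.6 -0.7]
```

The tip is in by about 13 mm with no force. Continuing.

```bash
python3 -m crank '[[[5,0,4],0,255],[[10,0,8.5],0,255],[[15,0,12.5],0,255],[[20,0,17],0,255],[[24,0,20],0,255]]' 40; python3 -m crank '[[[3,0,2.5],0,255],[[6,0,5],0,255],[[9,0,7.5],0,255],[[12,0,10],0,255],[[12,0,10],0,255]]'
```

```text
time: 7.7
eef_pos: [0.4838, 0.0057, 0.1272]
tcp_rot: [0.997, 0.072, -0.0, -0.0]
contact_force: [-0.2, -0.5, 0.3]
opening: 0.248
finger_force: 42.4
time: 8.2
eef_pos: [0.4955, 0.0074, 0.1175]
tcp_rot: [0.997, 0.072, -0.0, -0.0]
contact_force: [-0.9, 1.1, -1.3]
opening: 0.245
finger_force: 42.4
```

```bash
python3 -m crank '[[[3,0,2.5],0,255],[[6,0,5],0,255],[[9,0,7.5],0,255],[[9,0,7.5],0,255]]';  python3 -m crank '[[[2,0,1.7],0,255],[[4,0,3.4],0,255],[[6,0,5],0,255],[[6,0,5],0,255]]'; python3 meas.py
```

```text
time: 8.6
eef_pos: [0.5044, 0.0087, 0.1099]
tcp_rot: [0.997, 0.072, -0.0, -0.0]
contact_force: [-0.3, -0.4, -0.8]
opening: 0.247
finger_force: 42.4
time: 9.0
eef_pos: [0.5097, 0.0093, 0.1059]
tcp_rot: [0.997, 0.073, -0.001, 0.0]
contact_force: [-4.6, -0.2, 4.3]
opening: 0.243
finger_force: 43.1
scene 77 62 axis tilt 45.3 yaw 6.9 | blade axis tilt 56.2 n tilt 59.2 az -15.7 tip pt [0.5319 0.0141 0.092 ]meas.py:11: RuntimeWarning: Mean of empty slice.
  g=s["eef_pos"]; d=np.linalg.svd(p-p.mean(0),full_matrices=False)[2][0]; d*=np.sign(d[0])
  ret = um.true_divide(
Traceback (most recent call last):
  File "meas.py", line 20, in <module>
    if __name__=="__main__": meas()
                             ~~~~^^
  File "meas.py", line 11, in meas
    g=s["eef_pos"]; d=np.linalg.svd(p-p.mean(0),full_matrices=False)[2][0]; d*=np.sign(d[0])
                      ~~~~~~~~~~~~~~~~~~~~~~~~~~~~~~~~~~~~~~~~~~~~~~~~~^^^
IndexError: index 0 is out of bounds for axis 0 with size 0
```

Contact force of about 6 N at roughly 79 mm depth, well past the bead's 52 mm, so this is the floor. A small extra push, then look before letting go.

```bash
python3 -m crank '[[[2,0,1.7],0,255],[[3,0,2.5],0,255],[[3,0,2.5],0,255]]'
python3 - <<'E'
from h import *
c=read_camera("scene"); cv2.imwrite("pics/m5.png",cv2.resize(c["frame"][180:300,300:430],(520,480),interpolation=cv2.INTER_CUBIC))
E
```

```text
time: 9.4
eef_pos: [0.5097, 0.0094, 0.1048]
tcp_rot: [0.997, 0.073, -0.006, 0.0]
contact_force: [-19.4, -2.9, 20.8]
opening: 0.244
finger_force: 44.7
```

View pics/m5.png

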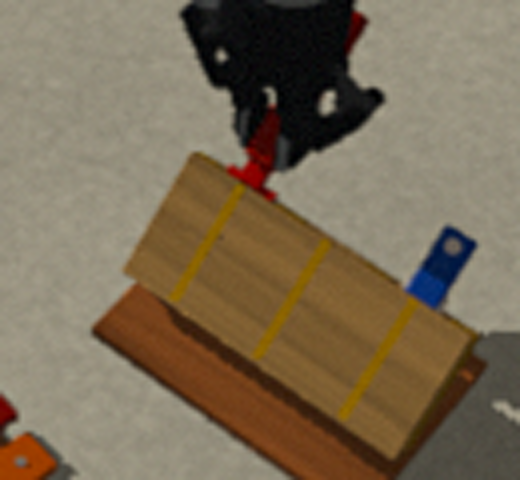

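Only the rear few mm of the blade shows at the mouth (250,180), as it should when home. Easing off, opening partly (the comb is close by) and rising away.

```bash
python3 -m crank '[[[-2,0,-1.7],0,255],[[-2,0,-1.7],0,180],[[-2,0,-1.7],0,120],[[-2,0,-1.7],0,100],[[-2,0,-1.7],0,100],[[-2,0,-1.7],0,100]]' 20; python3 -m crank '[[[-2,0,-15],0,100],[[-2,0,-45],0,100],[[-2,0,-90],0,100],[[-2,0,-140],0,100],[[-2,0,-180],0,100],[[-2,50,-180],0,100],[[-2,100,-180],0,100],[[-2,150,-180],0,100],[[-2,200,-180],0,100],[[-2,200,-180],0,100]]'
python3 - <<'E'
from h import *
a=read_camera("scene"); b=read_camera("side")
cv2.imwrite("pics/m6.png",np.hstack([cv2.resize(a["frame"][170:310,290:430],(400,400)),cv2.resize(b["frame"][240:380,260:400],(400,400))]))
P,_=cloud(a); hsv=cv2.cvtColor(a["frame"],cv2.COLOR_BGR2HSV)
red=((hsv[...,0]<8)|(hsv[...,0]>172))&(hsv[...,1]>150)&(hsv[...,2]>40); red[:170]=0;red[260:]=0;red[:,:320]=0;red[:,400:]=0
p=P[red&(P[...,2]>.07)]; d=np.linalg.svd(p-p.mean(0),full_matrices=False)[2][0]; k=(p-p.mean(0))@d
print(len(p),"visible length",np.ptp(k),"tilt",np.degrees(np.arcsin(abs(d[2]))),p[p[:,2].argmax()])
E
```

```text
time: 10.05
eef_pos: [0.5114, 0.0096, 0.1043]
tcp_rot: [0.997, 0.072, 0.0, -0.0]
contact_force: [-0.3, 0.4, 0.3]
opening: 0.61
finger_force: 0.0
time: 11.05
eef_pos: [0.5382, -0.194, 0.2839]
tcp_rot: [0.998, 0.069, -0.0, 0.001]
contact_force: [-0.3, 1.5, 1.2]
opening: 0.605
finger_force: 0.0
424 visible length 1.2255866087068454 tilt 54.384613109328235 [1.0671826  0.46752626 1.07750763]
```

View pics/m6.png

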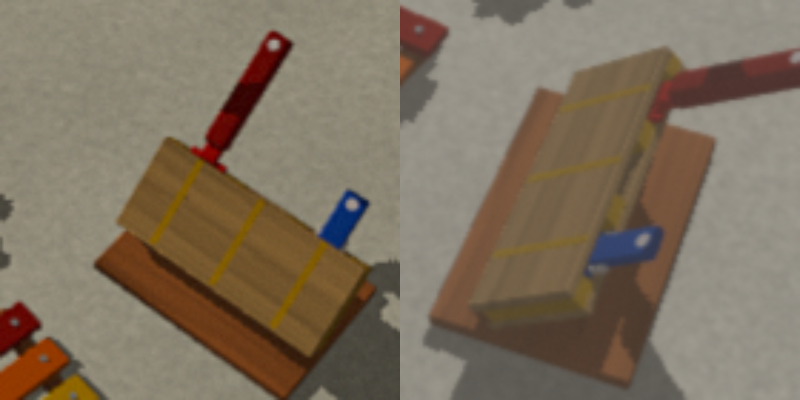

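The spatula stands in the right slot at (205,155) with only the neck and a sliver of blade out; the comb is undisturbed. One numeric check of how deep it sits.

```bash
python3 - <<'E'
from h import *
a=read_camera("scene"); P,_=cloud(a); hsv=cv2.cvtColor(a["frame"],cv2.COLOR_BGR2HSV)
red=((hsv[...,0]<8)|(hsv[...,0]>172))&(hsv[...,1]>150)&(hsv[...,2]>40); red[:170]=0;red[260:]=0;red[:,:320]=0;red[:,400:]=0
p=P[red&(P[...,2]>.07)&(a["range_z"]>0)&(P[...,2]<.3)&(P[...,0]<.6)]
y=np.radians(8.3); q=p-np.array([.5555,.082,0]); q=np.stack([q@[np.cos(y),np.sin(y),0],q@[-np.sin(y),np.cos(y),0],q[:,2]],1)
m=np.array([-.035,-.064,.088]); s=-(q-m)@[np.cos(np.radians(40)),0,-np.sin(np.radians(40))]
print(len(p),"out-of-mouth extent mm (handle end expected 125):",np.percentile(s,[0,1,99,100])*1000,"y",np.median(q[:,1]))
E
```

```text
424 out-of-mouth extent mm (handle end expected 125): [-1.18288789e-01  1.15953745e+00  1.24134178e+02  1.25151618e+02] y -0.063270909055881
```

The handle end is 125 mm out from the mouth, which is what fully home should give. Handing in.

```bash
python3 -c "
from plant import ctrl
print(ctrl.sign_off())"
```

```text
the job is handed in; nothing more can be done
None
```

The red spatula is fully home in the rack's right slot (-y side) and released; I handed the job in at about 11 s, with the comb still in its slot and the other toys not touched.

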